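# Clear the broken specimens and load the weight hanger

### The job

First clear the broken white test-bar pieces off the blue mat into the steel tub, and only then load every brass slotted weight onto the weight hanger: slide each one onto the rod through its slot and lay it flat and centred on the pile. Stagger the slots, so that each points a clearly different way from all the others (quarter turns are best) and no weight can slide off. Leave the other things on the bench where they are.

Things in the scene. Friction and masses are not known exactly. Their poses are not given: they have to be found in the camera images.
- hanger: the steel weight hanger, fixed upright on a round foot (90 mm across, 12 mm high) in the middle of a fixed blue mat (280 x 280 mm, 2 mm thick, its sides along x and y); origin at bench level under the rod; z up
- hanger_plate (a point): centre of the top face of the hanger's round plate (44 mm across, 60 mm above the bench). From it a rod 7 mm thick rises 54 mm and ends in a button head 16 mm across, 6 mm high; top 120 mm above the bench. The head is wider than a weight's slot: a weight goes on only from the side, between plate and head
- tub: open square stainless tub for scrap, fixed to the bench, 130 x 130 mm outside, walls 4 mm, rim 60 mm high; origin at the centre of its underside, x and y along its sides
- weight1: one of three or four like brass slotted weights at the right (may be absent): flat disc, 46 mm across (45 mm where gripped across the slot), 10 mm thick, 120 g; a 12 mm wide slot runs from its centre out through the rim, its inner end round and concentric with the disc. Origin: centre of the underside as first laid; +x out along the slot, z across the thickness. Either face may be down
- weight1_slot (a point): the mouth of weight1's slot: mid-thickness, on the rim, 23 mm from the disc's axis
- weight2: another such slotted weight, like weight1, may be absent
- weight2_slot (a point): the mouth of weight2's slot: mid-thickness, on the rim, 23 mm from the disc's axis
- weight3: another such slotted weight, like weight1, may be absent
- weight3_slot (a point): the mouth of weight3's slot: mid-thickness, on the rim, 23 mm from the disc's axis
- weight4: another such slotted weight, like weight1, may be absent
- weight4_slot (a point): the mouth of weight4's slot: mid-thickness, on the rim, 23 mm from the disc's axis
- scrap1: a broken half of a white moulded test bar (four or five of them lie on the blue mat, some may be absent), 18 g: a head 30 mm (x) by 24 mm (y) by 14 mm thick, with a stub 14 mm wide and 18 mm long going on from it along +x. Origin at the centre of the head's underside
- scrap2: another broken test-bar half, may be absent, 18 g: a head 30 mm (x) by 24 mm (y) by 14 mm thick, with a stub 14 mm wide and 24 mm long going on from it along +x. Origin at the centre of the head's underside
- scrap3: another broken test-bar half, may be absent, 18 g: a head 30 mm (x) by 24 mm (y) by 14 mm thick, with a stub 14 mm wide and 14 mm long going on from it along +x. Origin at the centre of the head's underside
- scrap4: another broken test-bar half, may be absent, 18 g: a head 30 mm (x) by 24 mm (y) by 14 mm thick, with a stub 14 mm wide and 21 mm long going on from it along +x. Origin at the centre of the head's underside
- scrap5: another broken test-bar half, may be absent, 18 g: a head 30 mm (x) by 24 mm (y) by 14 mm thick, with a stub 14 mm wide and 16 mm long going on from it along +x. Origin at the centre of the head's underside
- cap: bystander: a black screw cap, 36 mm across, 22 mm high, lying among the broken pieces on the mat
- block: bystander: a small wood and metal block, 34 x 24 x 22 mm, among the weights
- dropper: bystander: a small white bottle with a black cap, 30 mm across, 65 mm high, standing near the weights at the far right
- washbottle: bystander: a white wash bottle with a blue collar and bent spout, 64 mm across, 200 mm high, beyond the mat
- tape: bystander: a flat yellow reel of tape, 66 mm across, 18 mm high
- driver: bystander: a yellow-handled screwdriver lying at the far left of the bench

How it is judged:
On the way:
1. every broken piece lies in the tub while all the weights are still off the hanger (x of scrap1 in the frame of tub between -0.062 and 0.062 m and y of scrap1 in the frame of tub between -0.062 and 0.062 m and z of each of scrap1, scrap2, scrap3, scrap4, scrap5 in the frame of tub below 0.055 m and x of scrap2 in the frame of tub between -0.062 and 0.062 m and y of scrap2 in the frame of tub between -0.062 and 0.062 m and x of scrap3 in the frame of tub between -0.062 and 0.062 m and y of scrap3 in the frame of tub between -0.062 and 0.062 m and x of scrap4 in the frame of tub between -0.062 and 0.062 m and y of scrap4 in the frame of tub between -0.062 and 0.062 m and x of scrap5 in the frame of tub between -0.062 and 0.062 m and y of scrap5 in the frame of tub between -0.062 and 0.062 m and horizontal distance between each of weight1, weight2, weight3, weight4 and hanger_plate above 0.045 m), for 0.2 s.
At the end, for the whole second after the job is handed in: all pieces lie in the tub, below its rim; all weights lie flat (within 7 degrees) and at rest between plate and head, centres within 8 mm of the rod's axis; any two slot mouths at least 19 mm apart seen from above (slots 50 degrees or more apart) (horizontal distance between each of weight1, weight2, weight3, weight4 and hanger_plate below 0.008 m and z of weight1 in the frame of hanger_plate between -0.004 and 0.046 m and (angle between weight1's own z axis and vertical below 0.12 rad or angle between weight1's own z axis and vertical above 3.02159 rad) and linear speed of each of weight1, weight2, weight3, weight4 below 0.02 m/s and z of weight2 in the frame of hanger_plate between -0.004 and 0.046 m and (angle between weight2's own z axis and vertical below 0.12 rad or angle between weight2's own z axis and vertical above 3.02159 rad) and z of weight3 in the frame of hanger_plate between -0.004 and 0.046 m and (angle between weight3's own z axis and vertical below 0.12 rad or angle between weight3's own z axis and vertical above 3.02159 rad) and z of weight4 in the frame of hanger_plate between -0.004 and 0.046 m and (angle between weight4's own z axis and vertical below 0.12 rad or angle between weight4's own z axis and vertical above 3.02159 rad) and horizontal distance between each of weight2_slot, weight3_slot, weight4_slot and weight1_slot above 0.019 m and horizontal distance between each of weight3_slot, weight4_slot and weight2_slot above 0.019 m and horizontal distance between weight4_slot and weight3_slot above 0.019 m and x of scrap1 in the frame of tub between -0.062 and 0.062 m and y of scrap1 in the frame of tub between -0.062 and 0.062 m and z of each of scrap1, scrap2, scrap3, scrap4, scrap5 in the frame of tub below 0.055 m and x of scrap2 in the frame of tub between -0.062 and 0.062 m and y of scrap2 in the frame of tub between -0.062 and 0.062 m and x of scrap3 in the frame of tub between -0.062 and 0.062 m and y of scrap3 in the frame of tub between -0.062 and 0.062 m and x of scrap4 in the frame of tub between -0.062 and 0.062 m and y of scrap4 in the frame of tub between -0.062 and 0.062 m and x of scrap5 in the frame of tub between -0.062 and 0.062 m and y of scrap5 in the frame of tub between -0.062 and 0.062 m); the robot touches nothing.
It fails at once if one of the other things (cap, block, small bottle, wash bottle, tape, screwdriver) is moved more than 4 cm (distance of any of cap, block, dropper, washbottle, tape, driver from where it was at the start of the episode above 0.04 m).
It fails at once if a bottle is knocked over (angle between any of dropper, washbottle's own z axis and vertical above 0.7 rad).
Of scrap1, scrap2, scrap3, scrap4, scrap5 only 4 to 5 are there at a start; the rules pass over those that are not, and their reading is None.
Of weight1, weight2, weight3, weight4 only 3 to 4 are there at a start; the rules pass over those that are not, and their reading is None.
At some moment in a run one of scrap1, scrap2, scrap3, scrap4, scrap5 may be knocked a few centimetres aside while the robot is not near it.
Once in a run the grip may slacken for a moment while it holds something.
It also fails if it takes over 210 s, if anything falls off the work surface, if the arm or the gripper's body presses on something with over 40 N, if the wrist force passes 120 N, or if a joint passes its speed limit or range.

### The arm

A 6-joint arm with a two-finger parallel gripper is mounted at the origin on the work surface. World frame = base frame: x ahead of the robot, y to its left, z up, the work surface at z = 0. Lengths are in m, angles in rad, forces in N, time in s.
With the tool pointing down it reaches from about 0.35 to 0.975 m from the base axis. Payload 4.9 kg.
Tool frame: the origin (TCP) lies where the fingers leave the gripper's body, on its centre line; the fingertips stand 73 mm ahead of it and the grasp point (between the pads) lies 54 mm ahead of it; z points along the fingers, y is the direction in which the jaws open and shut (so a half turn about z gives the same grasp; the last joint's range is limited). The gripper opens to 85 mm and grips with 20 to 120 N. Pads are 22 mm wide; open, the fingers measure 114 mm over their backs; the gripper's body (76 mm by 85 mm) begins 54 mm behind the grasp point. The pads swing forward as they close: fully open they stand 13 mm farther back than shut.
Start: joints at [-1.367, 0.053, 1.613, -0, 1.476, -0.119], TCP at [0.198, -0.593, 0.304] pointing down, gripper open.
Joint ranges: [-3.01, 3.01], [-1.01, 2.22], [0.06, 2.58], [-1.02, 4.17], [0.09, 2.62], [-3.14, 3.14]. Speed limits (rad/s): [2.57, 2.57, 3.14, 3.14, 3.14, 3.14].

### API

Orientations are given as a rotation vector (axis times angle).
In Python, from station import monitor, vision, workorder gives the robot as it stands.
- The arm moves only by the tool arm_command, never from a script. Its argument "rows" is text: rows parted by semicolons, each of 6 numbers parted by spaces: the shift along the world's x, y, z in mm, then the turn, a rotation vector about the world's x, y, z in degrees. In form: tx ty tz wx wy wz; .... A call has 1 to 12 rows; each row is the pose to reach, as a shift and turn from the pose measured when the call began; what a row does not reach only later rows make up. A row lasts 1/8 s, in which the tool goes at most 62.5 mm and 10.7 degrees, less where a joint would pass 70% of its speed; a pose out of reach is approached as far as the arm can. A call with a gripper value outside its range is refused whole. "jaw" is the opening, from 0 (shut) to 1 (fully open), set as the call begins (left out, the last holds). The fingers move at their own pace and stop on an object; "squeeze" is the grip in N (left out, the last holds). Time passes only in rows, so rows that repeat a pose let the fingers close. It gives the time, the measured TCP pose, the force and the opening at its end, in the units of the state.
- monitor.get_obs(): the state, without advancing time (a new reading comes with each control period).
- vision.get_image(name): name is "scene" or "top" or "wrist"; returns a dict with "frame" (384x512x3 uint8, red, green, blue), "vfov" (degrees; the focal length in pixels is half the picture's height over the tangent of half this angle, whatever the lens; pixels are square), "cx", "cy" (the principal point, pixels), "distortion" ([k1, k2, p1, p2, k3] as OpenCV has them; the pictures are not rectified), "R" (3x3) and "t" (3): a world point X has camera coordinates R X + t; the wrist camera has in their place "T_tool_cam" (4x4, takes a point from camera to tool coordinates, whose origin is the TCP and whose axes are the flange's). Camera axes: x right, y down, z forward; pixel columns grow to the right and rows downward; lengths in m; the calibration is good to about 2 mm. A picture is of the moment at which its call begins: read the wrist's pose just before it. There is no depth.
- workorder.finish_job(): hands the job in, once; it reports no verdict.
The state is a dict: "t": time; "q": joint angles; "dq": joint speeds; "effort": joint torques, N m; "tool_pos": TCP position; "tool_rot": TCP orientation; "contact_force": force on the tool from outside, world axes, zero at the start; "wrist_torque": the same for the moment, N m; "opening": finger opening in m.
Only numpy, scipy, OpenCV 4.12 (cv2) and the standard library are available. Lean on these libraries where they do the work, as an engineer would, in place of code of your own. Each camera call takes 0.05 s, during which the arm holds its last target. There are 200 camera calls.

## Working session

There is one attempt and no reset: what is moved stays moved. The work goes in short steps, Python scripts to look and compute and a tool call to move; the robot and the scene stay as the last step left them, time stands still between calls to the robot, and variables do not carry over. Pictures are saved under pics/ and viewed, about 12 in all and at most 16, crops included, and the job is handed in when it is done.

Besides the shell and the picture viewer there is one more tool, called after "Request:" as name(argument=value, ...) on one line, values as JSON. arm_command: Moves the arm, as the interface text tells. Its arguments: {"type":"object","properties":{"rows":{"type":"string"},"jaw":{"type":"number"},"squeeze":{"type":"number"}},"required":["rows"]}

```bash
ls; mkdir -p pics
cat > h.py <<'E'
import numpy as np, cv2
from scipy.spatial.transform import Rotation as Ro
from station import monitor, vision, workorder
def cam(name):
    o=monitor.get_obs(); im=vision.get_image(name); f=im["frame"]; h=f.shape[0]
    fl=h/2/np.tan(np.radians(im["vfov"])/2)
    K=np.array([[fl,0,im["cx"]],[0,fl,im["cy"]],[0,0,1.]]); D=np.array(im["distortion"],float)
    if "R" in im: R=np.array(im["R"]);t=np.array(im["t"])
    else:
        T=np.array(im["T_tool_cam"]); W=np.eye(4); W[:3,:3]=Ro.from_rotvec(o["tool_rot"]).as_matrix(); W[:3,3]=o["tool_pos"]
        C=np.linalg.inv(W@T); R=C[:3,:3]; t=C[:3,3]
    return dict(f=f[:,:,::-1].copy(),K=K,D=D,R=R,t=t,o=o)
def ray(c,uv,z):
    p=cv2.undistortPoints(np.array(uv,float).reshape(-1,1,2),c["K"],c["D"]).reshape(-1,2)
    d=np.c_[p,np.ones(len(p))]@c["R"]; o=-c["R"].T@c["t"]
    return o+d*((z-o[2])/d[:,2])[:,None]
def proj(c,X):
    return cv2.projectPoints(np.array(X,float).reshape(-1,1,3),cv2.Rodrigues(c["R"])[0],c["t"],c["K"],c["D"])[0].reshape(-1,2)
def rect(c,x0,x1,y0,y1,z,s):
    """top-down map at height z: column grows with -y, row grows with -x ; s px/m"""
    xs=np.arange(x1,x0,-1/s); ys=np.arange(y1,y0,-1/s)
    Y,X=np.meshgrid(ys,xs); P=np.stack([X,Y,np.full_like(X,z)],-1)
    uv=proj(c,P).reshape(X.shape+(2,)).astype(np.float32)
    return cv2.remap(c["f"],uv[...,0],uv[...,1],cv2.INTER_LINEAR)
E
python3 - <<'E'
from h import *
for n in ("scene","top"):
    c=cam(n); cv2.imwrite(f"pics/{n}0.png",c["f"]); np.set_printoptions(precision=3,suppress=True)
    print(n,c["f"].shape,-c["R"].T@c["t"],c["R"][2],c["K"][0,0])
    b=[ray(c,[p],0)[0] for p in [(0,0),(511,0),(0,383),(511,383)]]; print(b)
c=cam("wrist"); cv2.imwrite("pics/w0.png",c["f"]); print(-c["R"].T@c["t"],c["R"],c["K"][0,0]); print(c["o"])
E
```

```text
pics
scene (384, 512, 3) [1.024 0.688 1.01 ] [-0.355 -0.505 -0.787] 348.1497188035957
[array([ 0.979, -2.284,  0.   ]), array([-1.691, -0.237,  0.   ]), array([1.474, 0.165, 0.   ]), array([0.403, 0.943, 0.   ])]
top (384, 512, 3) [0.473 0.102 1.16 ] [ 0.079 -0.015 -0.997] 414.6311966678989
[array([1.132, 0.839, 0.   ]), array([ 1.144, -0.666,  0.   ]), array([0.05 , 0.787, 0.   ]), array([ 0.041, -0.612, -0.   ])]
[ 0.265 -0.57   0.373] [[ 0.318 -0.948 -0.001]
 [-0.911 -0.306  0.276]
 [-0.262 -0.087 -0.961]] 310.2400768011009
{'t': 0.1, 'q': array([-1.367,  0.053,  1.614, -0.   ,  1.476, -0.119]), 'dq': array([-0.001, -0.   , -0.004, -0.001,  0.001,  0.001]), 'effort': array([  0.001, -39.49 , -37.136,   0.   ,   0.004,   0.   ]), 'tool_pos': array([ 0.198, -0.592,  0.303]), 'tool_rot': array([-3.099, -0.505,  0.   ]), 'contact_force': array([0.141, 0.926, 0.157]), 'wrist_torque': array([-0.001, -0.017, -0.001]), 'opening': 0.08525412801702534}
```

View pics/top0.png

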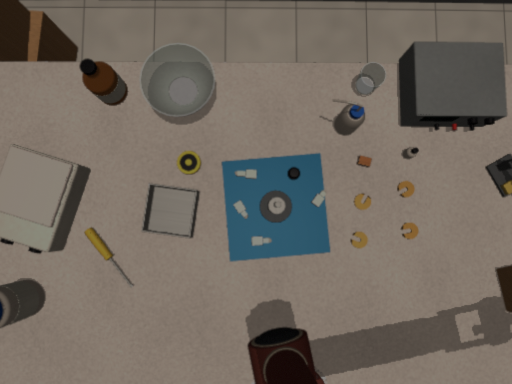

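View pics/scene0.png

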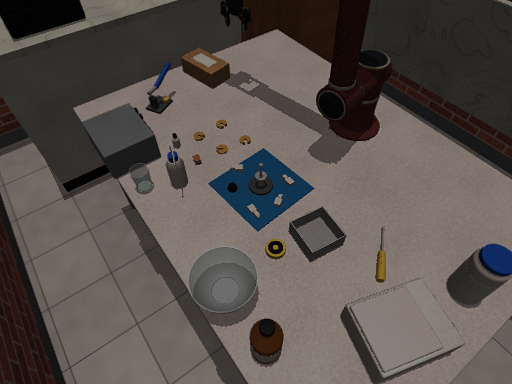

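The top view shows four scraps (247,174), (241,209), (261,241), (319,198), the cap (294,173), four weights (362,201), (406,189), (359,239), (410,230), the block (364,160), the dropper (411,152) and the tub (172,211). Next I measure them.

```bash
cat > meas.py <<'E'
from h import *
def blobs(m,lo,hi):
    m=m.astype(np.uint8); n,l,s,ce=cv2.connectedComponentsWithStats(m)
    return [((l==i),s[i],ce[i]) for i in range(1,n) if lo<s[i][4]<hi]
def pca(m):
    v,u=np.nonzero(m); p=np.c_[u,v].astype(float); mu=p.mean(0); w,V=np.linalg.eigh(np.cov((p-mu).T)); return p,mu,w,V
def topmap(c,z,x0=.3,x1=.75,y0=-.35,y1=.35,s=2000):
    return rect(c,x0,x1,y0,y1,z,s)
def xy(uv,x1=.75,y1=.35,s=2000): return np.array([x1-uv[1]/s,y1-uv[0]/s])
def scraps(c,matxy=None):
    """white blobs on mat -> head-ish axis"""
    R=topmap(c,.014); hsv=cv2.cvtColor(R,cv2.COLOR_BGR2HSV)
    w=(hsv[...,1]<70)&(hsv[...,2]>110)
    return R,w
E
python3 - <<'E'
from meas import *
np.set_printoptions(precision=3,suppress=True)
c=cam("top"); R=topmap(c,.002); hsv=cv2.cvtColor(R,cv2.COLOR_BGR2HSV)
blue=(hsv[...,0]>90)&(hsv[...,0]<115)&(hsv[...,1]>120)
b=max(blobs(blue,5000,10**7),key=lambda t:t[1][4]); cnt=np.argwhere(b[0])
q=cv2.approxPolyDP(cv2.convexHull(cnt[:,::-1].astype(np.int32)),30,True).reshape(-1,2); Q=np.array([xy(p) for p in q]);print("mat",Q, Q.mean(0))
hull=cv2.convexHull(cnt[:,::-1].astype(np.int32)); mm=np.zeros(blue.shape,np.uint8); cv2.fillConvexPoly(mm,hull,1)
R=topmap(c,.014); hsv=cv2.cvtColor(R,cv2.COLOR_BGR2HSV)
w=(hsv[...,2]>110)&(hsv[...,1]<90)&(mm>0)
for m,s,ce in blobs(w,400,8000):
    p,mu,wv,V=pca(m); a=V[:,1]; d=(p-mu)@a; 
    if np.mean(d**3)<0: pass
    r=cv2.minAreaRect(p.astype(np.float32)); print("scrap",xy(mu),s[4],np.sqrt(wv)/2,"dir",np.array([-a[1],-a[0]])*np.sign(np.mean(d**3)),np.array(r[1])/2)
R=topmap(c,.010); hsv=cv2.cvtColor(R,cv2.COLOR_BGR2HSV)
g=(hsv[...,0]>10)&(hsv[...,0]<30)&(hsv[...,1]>110)
for m,s,ce in blobs(g,800,12000):
    cc=max(cv2.findContours(m.astype(np.uint8),0,1)[0],key=len); (C,r)=cv2.minEnclosingCircle(cc); d=np.array(C)-ce; e=xy(np.array(C)+d)-xy(C)
    print("brass",xy(C),r/2,"area mm2",s[4]/4,"slot deg",np.degrees(np.arctan2(e[1],e[0])),np.linalg.norm(e))
cv2.imwrite("pics/m1.png",R[100:800,380:1400][::1,::1][:, :800][:600])
R=topmap(c,.06); print("tub corners at rim: see"); cv2.imwrite("pics/m2.png",rect(c,.3,.75,-.05,.35,.06,1300)[:600])
for uv in [(154,186),(197,191),(190,236),(145,230)]: print(ray(c,[uv],.06)[0])
for uv in [(277,206),(411,152),(364,160),(294,173)]: print(ray(c,[uv],.06)[0],ray(c,[uv],.0)[0])
E
```

```text
mat [[ 0.406 -0.109]
 [ 0.383  0.161]
 [ 0.654  0.186]
 [ 0.678 -0.086]] [0.53  0.038]
scrap [0.622 0.117] 4166 [ 5.888 15.464] dir [0.057 0.998] [58.118 24.505]
scrap [ 0.551 -0.082] 3312 [ 6.023 11.47 ] dir [ 0.821 -0.571] [23.27 46.87]
scrap [0.532 0.035] 5554 [11.121 11.319] dir [-0.87   0.493] [42.78 42.78]
scrap [0.524 0.135] 3812 [ 6.172 12.912] dir [-0.834 -0.552] [50.967 25.311]
scrap [0.436 0.083] 4161 [ 6.627 13.634] dir [ 0.039 -0.999] [27.5 52. ]
brass [0.653 0.281] 33.65519714355469 area mm2 2007.0 slot deg 38.56231176010392 0.0007262135866456114
brass [ 0.657 -0.212] 19.930580139160156 area mm2 834.75 slot deg 159.1438025052918 0.0005430748370039886
brass [0.654 0.282] 11.7138671875 area mm2 413.75 slot deg -33.95289072122146 0.00011973883470906077
brass [ 0.58  -0.327] 23.513917922973633 area mm2 1314.0 slot deg 107.34905138463823 0.0022904643407784682
brass [ 0.544 -0.204] 23.323631286621094 area mm2 1302.0 slot deg -34.70315734415335 0.002299904509655387
brass [ 0.463 -0.334] 23.37116241455078 area mm2 1114.25 slot deg 122.00178314862279 0.0007158019327778469
brass [ 0.437 -0.193] 22.95369529724121 area mm2 1240.0 slot deg 73.26087056001595 0.002799958789384969
tub corners at rim: see
[0.581 0.364 0.06 ]
[0.568 0.25  0.06 ]
[0.449 0.267 0.06 ]
[0.464 0.385 0.06 ]
[0.528 0.037 0.06 ] [0.531 0.033 0.   ]
[ 0.674 -0.326  0.06 ] [ 0.685 -0.35   0.   ]
[ 0.652 -0.198  0.06 ] [ 0.661 -0.214  0.   ]
[ 0.616 -0.009  0.06 ] [ 0.624 -0.015  0.   ]
```

View pics/m1.png

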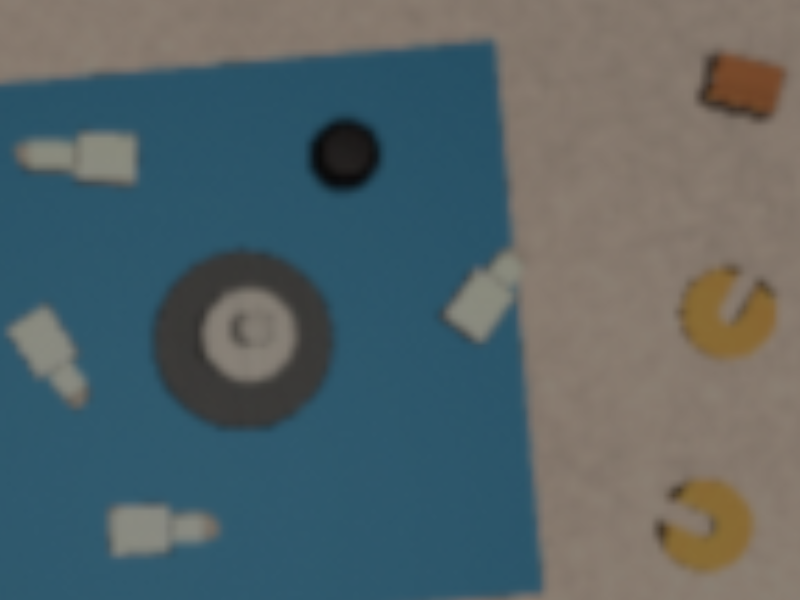

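```bash
cat >> meas.py <<'E'
HANG=np.array([.530,.038])
def psi(o): 
    x=Ro.from_rotvec(o["tool_rot"]).as_matrix()[:,0]; return np.degrees(np.arctan2(x[1],x[0]))
def near(a,ref,per): return a+per*np.round((ref-a)/per)
def find_scraps(c):
    R=topmap(c,.016); hsv=cv2.cvtColor(R,cv2.COLOR_BGR2HSV); w=(hsv[...,2]>110)&(hsv[...,1]<90)
    th=np.radians(4.8); out=[]
    for m,s,ce in blobs(w,1500,9000):
        p,mu,wv,V=pca(m); d=xy(mu)-HANG; l=np.array([np.cos(th)*d[0]+np.sin(th)*d[1],-np.sin(th)*d[0]+np.cos(th)*d[1]])
        if abs(l).max()>.16 or np.linalg.norm(d)<.03: continue
        a=V[:,1]; t=(p-mu)@a
        if np.mean(t**3)<0: a=-a; t=-t
        h=mu+a*(np.percentile(t,.5)+30+4)   # 17mm from the head end
        out.append((xy(h),np.degrees(np.arctan2(-a[0],-a[1])),s[4]))
    return out
def delta(o,x,y,z,ps):
    R0=Ro.from_rotvec(o["tool_rot"]); T=Ro.from_matrix(np.array([[np.cos(ps),np.sin(ps),0],[np.sin(ps),-np.cos(ps),0],[0,0,-1]]).T) if 0 else None
    p=np.radians(ps); M=np.array([[np.cos(p),np.sin(p),0],[np.sin(p),-np.cos(p),0],[0,0,-1]])
    r=np.degrees((Ro.from_matrix(M)*R0.inv()).as_rotvec()); d=(np.array([x,y,z])-o["tool_pos"])*1e3
    return np.round(d,1),np.round(r,1)
E
python3 - <<'E'
from meas import *
np.set_printoptions(precision=3,suppress=True)
c=cam("top"); o=c["o"]; p0=psi(o); print("psi",p0)
for h,a,s in find_scraps(c):
    t=near(a,60,180); print("head",h,"dir",a,"area",s,"psi",t, delta(o,h[0],h[1],.2,t))
E
```

```text
psi 18.494257843684622
head [0.621 0.109] dir 86.86068288239451 area 4114 psi 86.86068288239451 (array([ 423.2,  701.5, -103.1]), array([-0.1, -0.1, 68.4]))
head [0.528 0.138] dir -146.43032676176293 area 3808 psi 33.56967323823707 (array([ 329.4,  730.2, -103.1]), array([-0.1, -0. , 15.1]))
head [0.435 0.088] dir -87.85179891963966 area 4158 psi 92.14820108036034 (array([ 237.3,  680.2, -103.1]), array([-0.1, -0.1, 73.7]))
```

Request:
arm_command(rows="237 680 -60 0 0 73.7;237 680 -60 0 0 73.7;237 680 -60 0 0 73.7;237 680 -60 0 0 73.7;237 680 -60 0 0 73.7;237 680 -60 0 0 73.7;237 680 -60 0 0 73.7;237 680 -60 0 0 73.7;237 680 -60 0 0 73.7;237 680 -60 0 0 73.7;237 680 -60 0 0 73.7;237 680 -60 0 0 73.7", jaw=0.6, squeeze=40)

```text
t: 1.75
tool_pos: [0.4353, 0.0902, 0.2431]
tool_rot: [-2.174, -2.266, 0.001]
contact_force: [0.2, -0.7, -0.3]
opening: 0.0516
```

Request:
arm_command(rows="0 -2 -60 0 0 0;0 -2 -120 0 0 0;0 -2 -150 0 0 0;0 -2 -166 0 0 0;0 -2 -166 0 0 0")

```text
t: 2.38
tool_pos: [0.435, 0.0882, 0.0766]
tool_rot: [-2.174, -2.265, 0.003]
contact_force: [0.6, -0.1, -0.1]
opening: 0.0515
```

Request:
arm_command(rows="0 0 0 0 0 0;0 0 0 0 0 0;0 0 0 0 0 0;0 0 0 0 0 0;0 0 0 0 0 0", jaw=0)

```text
t: 3.0
tool_pos: [0.4366, 0.0882, 0.0786]
tool_rot: [2.175, 2.266, 0.002]
contact_force: [-0.1, 0.3, 7.7]
opening: 0.0227
```

Request:
arm_command(rows="0 0 60 0 0 0;0 0 100 0 0 0;0 0 100 0 0 0")

```text
t: 3.38
tool_pos: [0.439, 0.0883, 0.1832]
tool_rot: [2.17, 2.262, 0.012]
contact_force: [-0.1, -0.2, 0.6]
opening: 0.0226
```

Request:
arm_command(rows="77 205 0 0 0 0;77 205 0 0 0 0;77 205 0 0 0 0;77 205 0 0 0 0;77 205 -40 0 0 0;77 205 -68 0 0 0;77 205 -68 0 0 0")

```text
t: 4.25
tool_pos: [0.5136, 0.294, 0.1108]
tool_rot: [2.174, 2.265, 0.007]
contact_force: [-0.4, 6.3, -2.4]
opening: 0.0227
```

Request:
arm_command(rows="0 0 0 0 0 0;0 0 0 0 0 0;0 0 0 0 0 0;0 0 50 0 0 0;0 0 90 0 0 0;0 0 90 0 0 0", jaw=0.6)

```text
t: 5.0
tool_pos: [0.5161, 0.2948, 0.2063]
tool_rot: [2.172, 2.262, 0.021]
contact_force: [0.1, -0.2, 0.0]
opening: 0.0509
```

Run:
```python
from meas import *
np.set_printoptions(precision=3,suppress=True)
c=cam("top"); o=c["o"]; p0=psi(o); print("psi",p0,o["tool_pos"])
for h,a,s in find_scraps(c):
    t=near(a,p0,180); print("head",h,"dir",a,"area",s,"psi",t, delta(o,h[0],h[1],.2,t))
w=cam("wrist"); cv2.imwrite("pics/t1.png",np.hstack([c["f"][130:290,110:370],cv2.resize(w["f"],(213,160))]).repeat(1,0))
```

```text
psi 92.33080393138484 [0.516 0.295 0.206]
head [0.621 0.108] dir 86.63876543824522 area 5135 psi 86.63876543824522 (array([ 105.2, -187. ,   -6.3]), array([-0.3,  0.8, -5.7]))
head [0.529 0.138] dir -147.36795159542993 area 4789 psi 32.63204840457007 (array([  12.4, -156.5,   -6.3]), array([  0.1,   0.9, -59.7]))
```

View pics/t1.png

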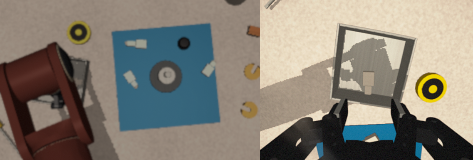

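The first piece lies in the tub (wrist view, about 368,82) and the rest have not moved. On to the next one.

Request:
arm_command(rows="12 -157 0 0 1 -59.7;12 -157 0 0 1 -59.7;12 -157 0 0 1 -59.7;12 -157 0 0 1 -59.7;12 -157 0 0 1 -59.7;12 -157 0 0 1 -59.7;12 -157 -60 0 1 -59.7;12 -157 -110 0 1 -59.7;12 -157 -126 0 1 -59.7;12 -157 -126 0 1 -59.7")

```text
t: 6.35
tool_pos: [0.5253, 0.1368, 0.0746]
tool_rot: [-3.008, -0.88, 0.016]
contact_force: [0.6, 0.2, 0.1]
opening: 0.051
```

Request:
arm_command(rows="0 0 0 0 0 0;0 0 0 0 0 0;0 0 0 0 0 0;0 0 0 0 0 0;0 0 0 0 0 0;0 0 60 0 0 0;0 0 105 0 0 0;0 0 105 0 0 0", jaw=0)

```text
t: 7.35
tool_pos: [0.5276, 0.1371, 0.1842]
tool_rot: [-3.009, -0.881, 0.003]
contact_force: [0.5, -1.0, -0.2]
opening: 0.023
```

Request:
arm_command(rows="-12 190 5 0 0 0;-12 190 5 0 0 0;-12 190 5 0 0 0;-12 190 5 0 0 0;-12 190 -30 0 0 0;-12 190 -60 0 0 0;-12 190 -60 0 0 0")

```text
t: 8.22
tool_pos: [0.5129, 0.3251, 0.1194]
tool_rot: [-3.011, -0.88, 0.017]
contact_force: [-0.1, -0.3, -0.5]
opening: 0.0229
```

Request:
arm_command(rows="0 0 0 0 0 0;0 0 0 0 0 0;0 0 0 0 0 0;0 0 50 0 0 0;0 0 90 0 0 0;0 0 90 0 0 0", jaw=0.6)

```text
t: 8.98
tool_pos: [0.5153, 0.3262, 0.2155]
tool_rot: [-3.01, -0.88, 0.001]
contact_force: [0.1, 0.9, -0.3]
opening: 0.051
```

```bash
cat > s.py <<'E'
from meas import *
np.set_printoptions(precision=3,suppress=True)
c=cam("top"); o=c["o"]; p0=psi(o); print("psi",p0,o["tool_pos"])
for h,a,s in find_scraps(c):
    t=near(a,p0,180); print("head",h,"dir",a,"area",s,"psi",t, delta(o,h[0],h[1],.2,t))
E
python3 s.py
```

```text
psi 32.59234317969467 [0.515 0.326 0.215]
head [0.621 0.108] dir 86.83839652623396 area 5220 psi 86.83839652623396 (array([ 105.8, -218.4,  -15.5]), array([-0.2, -0.3, 54.2]))
```

Request:
arm_command(rows="106 -218 0 0 0 54.2;106 -218 0 0 0 54.2;106 -218 0 0 0 54.2;106 -218 0 0 0 54.2;106 -218 0 0 0 54.2;106 -218 0 0 0 54.2;106 -218 -60 0 0 54.2;106 -218 -110 0 0 54.2;106 -218 -133 0 0 54.2;106 -218 -133 0 0 54.2;106 -218 -133 0 0 54.2")

```text
t: 10.4
tool_pos: [0.6205, 0.1077, 0.0802]
tool_rot: [-2.281, -2.157, 0.011]
contact_force: [-0.7, -0.7, 0.1]
opening: 0.0514
```

Request:
arm_command(rows="0 0 0 0 0 0;0 0 0 0 0 0;0 0 0 0 0 0;0 0 0 0 0 0;0 0 0 0 0 0;0 0 60 0 0 0;0 0 105 0 0 0;0 0 105 0 0 0", jaw=0)

```text
t: 11.4
tool_pos: [0.6231, 0.1079, 0.1909]
tool_rot: [2.28, 2.155, 0.001]
contact_force: [0.2, 0.0, -1.4]
opening: 0.0226
```

Request:
arm_command(rows="-90 202 0 0 0 0;-90 202 0 0 0 0;-90 202 0 0 0 0;-90 202 0 0 0 0;-90 202 -30 0 0 0;-90 202 -65 0 0 0;-90 202 -65 0 0 0")

```text
t: 12.28
tool_pos: [0.5299, 0.3086, 0.1208]
tool_rot: [2.282, 2.158, -0.014]
contact_force: [0.2, -0.8, -0.6]
opening: 0.0227
```

Request:
arm_command(rows="0 0 0 0 0 0;0 0 0 0 0 0;0 0 0 0 0 0;0 0 50 0 0 0;0 0 90 0 0 0;0 0 90 0 0 0", jaw=0.6)

```text
t: 13.02
tool_pos: [0.5324, 0.3097, 0.2171]
tool_rot: [2.279, 2.155, 0.002]
contact_force: [0.3, 0.7, 0.4]
opening: 0.0512
```

Run:
```python
from meas import *
np.set_printoptions(precision=3,suppress=True)
c=cam("top"); o=c["o"]; p0=psi(o); print("psi",p0,o["tool_pos"])
R=topmap(c,.016)[240:520,700:1000]; cv2.imwrite("pics/r4.png",R); hsv=cv2.cvtColor(R,cv2.COLOR_BGR2HSV)
print(hsv[::20,::14,1]); print(hsv[::20,::14,2])
```

```text
psi 86.80657736972876 [0.532 0.31  0.217]
[[ 98  30  23  18 147 152 152 152 150 153 153 153 153  19  46  45  44  45
   46  46  44  46]
 [ 16  31  26  29 135 152 151 150 152 153 152 153 153  47  44  45  45  46
   47  45  46  45]
 [143  34  16 131 149 151 149 151 151 151 151 153 152  90  44  45  46  45
   46  46  44  45]
 [148 146 149 150 150 150 150 149 149 151 151 152 150 122  45  45  45  44
   44  45  45  45]
 [149 147 148 146 148 148 148 150 150 149 151 151 151 134  37  45  47  44
   45  45  45  45]
 [147 146 147 146 148 148 148 148 148 148 150 149 149 138  31  45  45  46
   46  46  44  44]
 [147 147 147 147 147 146 148 149 148 150 150 143  87  22  36  47  45  45
   46  45  45  43]
 [144 147 145 146 146 147 146 147 148 148 110  22  22  23  26  45  46  45
   44  44  44  44]
 [ 72 142 145 147 145 147 147 146 147 110  19  22  24  21  10  47  46  46
   46  44  46  47]
 [  4 135 144 146 146 147 145 145 144  14  20  21  20 102  37  45  45  44
   45  44  44  44]
 [ 11 126 145 144 144 146 146 146 147 146 137  13 108 150  86  43  47  45
   44  44  44  45]
 [  4 138 143 144 144 146 146 145 1
[... 847 characters left out ...]
1 121 112 149 147 153 154 153
  154 154 154 153]
 [122 123 123 124 124 123 122 123 122 122 109 149 153 152 149 158 156 154
  155 156 157 156]
 [ 81 122 123 123 123 123 123 122 123 114 148 160 159 156 123 157 155 155
  156 155 156 156]
 [ 67 115 124 124 124 123 123 123 117 108 154 159 155 122 123 157 157 156
  157 157 157 157]
 [ 68 107 125 124 124 124 124 124 123 122 110 118 118 122 119 153 153 152
  156 156 155 157]
 [ 68 116 125 124 124 124 124 123 123 123 122 122 122 122 118 151 154 154
  154 156 157 157]
 [ 83 125 125 125 124 124 124 124 124 123 122 122 122 122 122 143 156 156
  157 154 154 157]
 [124 126 125 125 125 124 124 124 123 124 122 123 122 122 122 141 156 156
  152 154 156 154]]
```

View pics/r4.png

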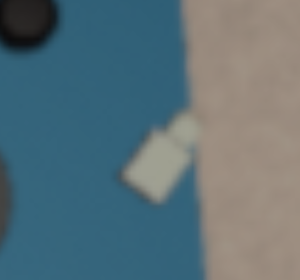

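Request:
arm_command(rows="16 -390 10 0 0 56;16 -390 10 0 0 56;16 -390 10 0 0 56;16 -390 10 0 0 56;16 -390 10 0 0 56;16 -390 10 0 0 56;16 -390 10 0 0 56;16 -390 10 0 0 56")

```text
t: 14.08
tool_pos: [0.5466, -0.0831, 0.223]
tool_rot: [1.007, 2.973, -0.003]
contact_force: [0.2, 0.2, -0.4]
opening: 0.0511
```

Request:
arm_command(rows="0 0 -60 0 0 0;0 0 -120 0 0 0;0 0 -145 0 0 0;0 0 -145 0 0 0;0 0 -145 0 0 0")

```text
t: 14.7
tool_pos: [0.5466, -0.0824, 0.078]
tool_rot: [1.006, 2.974, -0.002]
contact_force: [0.0, 0.1, -0.4]
opening: 0.0511
```

Request:
arm_command(rows="0 0 0 0 0 0;0 0 0 0 0 0;0 0 0 0 0 0;0 0 0 0 0 0;0 0 0 0 0 0;0 0 60 0 0 0;0 0 125 0 0 0;0 0 125 0 0 0", jaw=0)

```text
t: 15.7
tool_pos: [0.5495, -0.0833, 0.2096]
tool_rot: [1.003, 2.963, -0.002]
contact_force: [-0.3, 0.4, 0.1]
opening: 0.0224
```

Request:
arm_command(rows="-42 405 25 0 0 0;-42 405 25 0 0 0;-42 405 25 0 0 0;-42 405 25 0 0 0;-42 405 25 0 0 0;-42 405 25 0 0 0;-42 405 25 0 0 0;-42 405 10 0 0 0;-42 405 -50 0 0 0;-42 405 -85 0 0 0;-42 405 -85 0 0 0")

```text
t: 17.08
tool_pos: [0.5045, 0.319, 0.1188]
tool_rot: [1.007, 2.969, -0.014]
contact_force: [0.7, -0.2, -1.2]
opening: 0.023
```

Request:
arm_command(rows="0 0 0 0 0 0;0 0 0 0 0 0;0 0 0 0 0 0;0 0 50 0 0 0;0 0 110 0 0 0;0 0 160 0 0 0;0 -60 160 0 0 0;0 -60 160 0 0 0", jaw=0.6)

```text
t: 18.08
tool_pos: [0.505, 0.2569, 0.281]
tool_rot: [1.01, 2.965, -0.012]
contact_force: [0.8, 0.4, -1.0]
opening: 0.0513
```

Run:
```python
from meas import *
w=cam("wrist"); c=cam("top"); print(w["o"]["tool_pos"],w["o"]["tool_rot"])
cv2.imwrite("pics/chk.png",np.hstack([c["f"],cv2.resize(w["f"],(288,384),)[:, :]]) if 0 else np.hstack([c["f"][120:312,100:356],w["f"][::2,::2]]))
```

```text
[0.50501933 0.25689561 0.28101652] [ 1.01038082  2.96478081 -0.01176741]
```

View pics/chk.png

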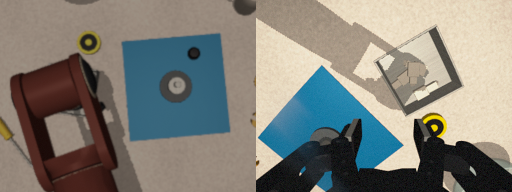

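The mat is clear and the pieces are in the tub. Now a close look at the hanger from two poses, then the weights.

Request:
arm_command(rows="49 -239 20 0 0 0;49 -239 20 0 0 0;49 -239 20 0 0 0;49 -239 20 0 0 0;49 -239 20 0 0 0;49 -239 20 0 0 0")

```text
t: 18.92
tool_pos: [0.5537, 0.0206, 0.2994]
tool_rot: [1.007, 2.969, -0.011]
contact_force: [0.4, 1.5, 0.2]
opening: 0.051
```

Run:
```python
from meas import *
import pickle
w=cam("wrist"); pickle.dump(w,open("wA.pkl","wb")); cv2.imwrite("pics/wA.png",w["f"]); print(w["o"]["tool_pos"],proj(w,[[.53,.038,.12],[.53,.038,.06],[.53,.038,.012]]))
```

```text
[0.55368568 0.02057113 0.29937761] [[262.31791631 156.93905075]
 [262.67815282 146.95383695]
 [262.88187743 141.30952503]]
```

View pics/wA.png

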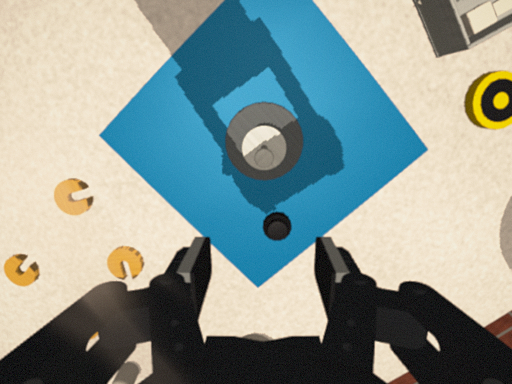

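Request:
arm_command(rows="0 -60 0 0 0 -60;0 -60 0 0 0 -60;0 -60 0 0 0 -60;0 -60 0 0 0 -60;0 -60 0 0 0 -60;0 -60 0 0 0 -60;0 -60 0 0 0 -60")

```text
t: 19.85
tool_pos: [0.5535, -0.0372, 0.299]
tool_rot: [2.356, 2.077, -0.015]
contact_force: [-0.6, -0.2, 1.0]
opening: 0.0512
```

Run:
```python
from meas import *
import pickle
w=cam("wrist"); pickle.dump(w,open("wB.pkl","wb")); cv2.imwrite("pics/wB.png",w["f"]); print(w["o"]["tool_pos"],proj(w,[[.53,.038,.12],[.53,.038,.06],[.53,.038,.012]]))
t=cam("top"); pickle.dump(t,open("tB.pkl","wb"))
```

```text
[ 0.55351619 -0.03719468  0.29900318] [[221.498408   103.2706659 ]
 [229.79089147 103.34125974]
 [234.42111811 103.38452401]]
```

View pics/wB.png

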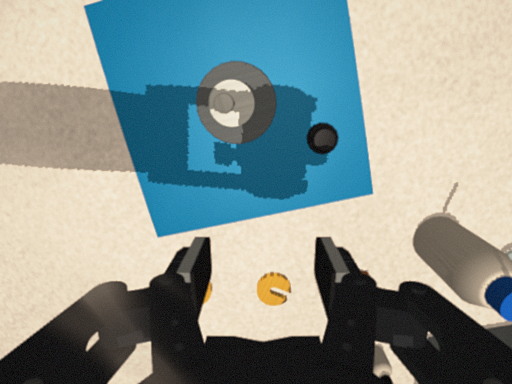

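Run:
```python
from meas import *
import pickle
np.set_printoptions(precision=4,suppress=True)
for n,p in (("wA",(264,141)),("wB",(236,103)),("tB",(277,206))):
    c=pickle.load(open(n+".pkl","rb")); R=rect(c,.45,.61,-.04,.12,.012,4000); h=cv2.cvtColor(R,cv2.COLOR_BGR2HSV)
    nb=~((h[...,0]>92)&(h[...,0]<115)&(h[...,1]>110))
    for m,s,ce in blobs(nb,60000,200000):
        cc=max(cv2.findContours(m.astype(np.uint8),0,1)[0],key=len); hu=cv2.convexHull(cc)
        e=cv2.fitEllipse(hu); mc=cv2.minEnclosingCircle(cc)
        f=lambda q: np.array([.61-q[1]/4000,.12-q[0]/4000]); print(n,f(e[0]),np.array(e[1])/4,f(mc[0]),mc[1]/4)
    # plate: bright pixels at z=.06
    R=rect(c,.45,.61,-.04,.12,.06,4000); h=cv2.cvtColor(R,cv2.COLOR_BGR2HSV); cv2.imwrite(f"pics/p_{n}.png",R[150:450,150:450])
P=[cv2.imread(f"pics/p_{n}.png") for n in ("wA","wB","tB")]; cv2.imwrite("pics/pl.png",np.hstack(P)[:, :].repeat(1,0)[:, :900][::1])
cv2.imwrite("pics/pl.png",cv2.resize(np.hstack(P),(798,266)))
```

```text
wA [0.5311 0.0384] [89.009 89.043] [0.531  0.0383] 44.739341735839844
wB [0.5314 0.038 ] [88.8695 89.1684] [0.5315 0.0379] 44.74201583862305
tB [ 0.4911 -0.0207] [ 39.0711 637.3265] [ 0.5301 -0.0204] 82.19129943847656
tB [0.5298 0.0387] [89.4097 90.6722] [0.5298 0.0385] 45.564659118652344
```

View pics/pl.png

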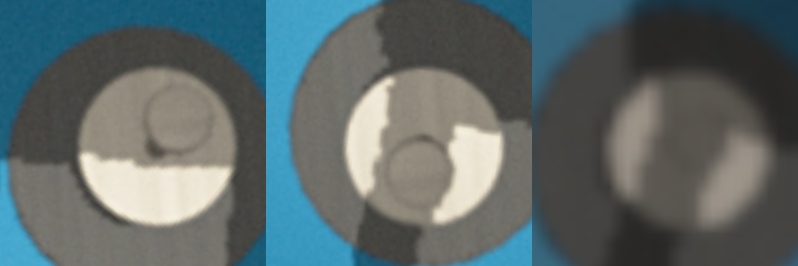

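Request:
arm_command(rows="-10 -167 -80 0 0 62;-10 -167 -80 0 0 62;-10 -167 -80 0 0 62;-10 -167 -80 0 0 62;-10 -167 -80 0 0 62;-10 -167 -80 0 0 62;-10 -167 -80 0 0 62;-10 -167 -80 0 0 62", jaw=0.75, squeeze=60)

```text
t: 20.95
tool_pos: [0.5436, -0.2044, 0.2191]
tool_rot: [0.95, 2.988, -0.012]
contact_force: [-0.5, -0.0, -0.2]
opening: 0.0638
```

```bash
cat > wt.py <<'E'
from meas import *
import sys
np.set_printoptions(precision=4,suppress=True)
def weights(c,z=.01,x0=.36,x1=.68,y0=-.42,y1=-.12,s=3000,save=None):
    R=rect(c,x0,x1,y0,y1,z,s); h=cv2.cvtColor(R,cv2.COLOR_BGR2HSV)
    g=((h[...,0]>8)&(h[...,0]<32)&(h[...,1]>105)&(h[...,2]>60)).astype(np.uint8)
    if save: cv2.imwrite(save,R)
    res=[]
    for m,st,ce in blobs(g,700*s*s*1e-6,2200*s*s*1e-6):
        cc=max(cv2.findContours(m.astype(np.uint8),0,1)[0],key=len); C,r=cv2.minEnclosingCircle(cc)
        e=np.array(C)-ce; res.append((np.array([x1-C[1]/s,y1-C[0]/s]),r/s*1e3,st[4]/s/s*1e6,np.degrees(np.arctan2(-e[0],-e[1]))))
    return res
if __name__=="__main__":
    for n in sys.argv[1:]:
        c=cam(n)
        if n=="wrist": cv2.imwrite("pics/ww.png",c["f"])
        o=c["o"]; print(n,o["tool_pos"],"psi",psi(o))
        for r in weights(c): print(r, "d(psi)",near(r[3],psi(o),180)-psi(o), (r[0]-o["tool_pos"][:2])*1e3)
E
python3 wt.py wrist top
```

```text
wrist [ 0.5436 -0.2044  0.2191] psi 144.71024832093792
(array([ 0.5445, -0.205 ]), 23.73504384358724, np.float64(1393.0000000000002), np.float64(-31.179750816180373)) d(psi) 4.110000862881691 [ 0.9125 -0.6033]
(array([ 0.4647, -0.3341]), 25.184890747070312, np.float64(1545.3333333333335), np.float64(84.45456207557426)) d(psi) -60.25568624536366 [ -78.931  -129.6612]
(array([ 0.4392, -0.1934]), 23.5638427734375, np.float64(1393.0000000000002), np.float64(60.446398729112964)) d(psi) -84.26384959182496 [-104.4509   11.0438]
top [ 0.5436 -0.2045  0.2191] psi 144.72390993821222
(array([ 0.6578, -0.2117]), 20.136791229248047, np.float64(849.6666666666666), np.float64(113.53841252765406)) d(psi) -31.185497410558156 [114.1922  -7.231 ]
(array([ 0.5433, -0.2044]), 23.87261962890625, np.float64(1368.888888888889), np.float64(-42.50935547462068)) d(psi) -7.233265412832907 [-0.3292  0.1218]
(array([ 0.4613, -0.3343]), 24.851938883463543, np.float64(1154.2222222222222), np.float64(131.86378525297135)) d(psi) -12.860124685240862 [ -82.3391 -129.7714]
```

```bash
python3 - <<'E'
s=open('wt.py').read()
s=s.replace("        e=np.array(C)-ce; res","""        v,u=np.nonzero(~m[:]); d=np.c_[u,v]-np.array(C); rr=np.hypot(*d.T)/s*1e3; k=(rr>10)&(rr<20); e=np.exp(1j*np.arctan2(d[k,1],d[k,0])).mean() if k.any() else 0; e=np.array([e.real,e.imag]) if k.any() else np.array([0,0])
        res""")
open('wt.py','w').write(s)
E
python3 wt.py wrist top
```

```text
wrist [ 0.5436 -0.2045  0.2191] psi 144.73856061413667
(array([ 0.5446, -0.205 ]), 23.701235453287758, np.float64(1391.888888888889), np.float64(-29.483037324964716)) d(psi) 5.7784020608986 [ 0.995 -0.46 ]
(array([ 0.4642, -0.334 ]), 25.272438049316406, np.float64(1547.8888888888887), np.float64(97.23761074780624)) d(psi) -47.50094986633043 [ -79.4289 -129.4549]
(array([ 0.4392, -0.1935]), 23.533355712890625, np.float64(1390.2222222222222), np.float64(67.07718860650652)) d(psi) -77.66137200763015 [-104.4442   11.0318]
top [ 0.5436 -0.2046  0.2191] psi 144.7475739909636
(array([ 0.6578, -0.2117]), 20.19147745768229, np.float64(848.2222222222222), np.float64(113.68787557436188)) d(psi) -31.059698416601705 [114.2507  -7.1039]
(array([ 0.5435, -0.2043]), 23.750882466634113, np.float64(1367.3333333333335), np.float64(-28.340967433245794)) d(psi) 6.911458575790618 [-0.0814  0.277 ]
(array([ 0.4611, -0.3344]), 25.004259745279946, np.float64(1154.888888888889), np.float64(123.52935300121078)) d(psi) -21.21822098975281 [ -82.4619 -129.8748]
```

View pics/ww.png

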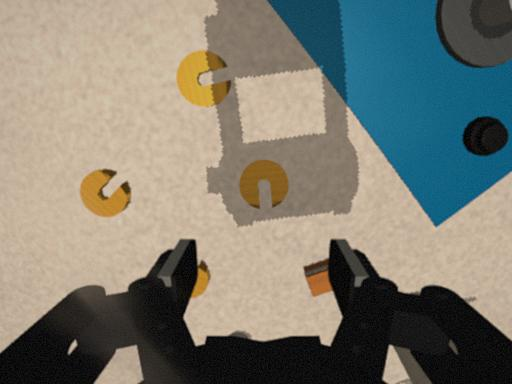

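The W2 slot lies within about 5° of the jaw plane, with the weight centred under the tool at pixel (264,184). I take it now.

Request:
arm_command(rows="0.5 -0.5 -60 0 0 5;0.5 -0.5 -115 0 0 5;0.5 -0.5 -142 0 0 5;0.5 -0.5 -142 0 0 5;0.5 -0.5 -142 0 0 5")

```text
t: 21.78
tool_pos: [0.5451, -0.2056, 0.0787]
tool_rot: [0.817, 3.024, -0.012]
contact_force: [-0.1, 0.0, 0.8]
opening: 0.0641
```

Request:
arm_command(rows="0 0 0 0 0 0;0 0 0 0 0 0;0 0 0 0 0 0;0 0 0 0 0 0;0 0 0 0 0 0", jaw=0)

```text
t: 22.4
tool_pos: [0.5478, -0.2063, 0.0825]
tool_rot: [0.816, 3.017, -0.013]
contact_force: [2.0, 2.5, 5.8]
opening: -0.0
```

Request:
arm_command(rows="0 0 40 0 0 0;0 0 80 0 0 0;0 0 123 0 0 0;0 0 123 0 0 0;0 0 123 0 0 0")

```text
t: 23.02
tool_pos: [0.5478, -0.2063, 0.2059]
tool_rot: [0.816, 3.016, -0.013]
contact_force: [-0.7, 0.2, -0.6]
opening: -0.0001
```

Run:
```python
from meas import *
w=cam("wrist"); o=w["o"]; print(o["tool_pos"],psi(o),o["opening"]); cv2.imwrite("pics/g1.png",cv2.resize(w["f"][150:300,160:360],(600,450)))
print(proj(w,[o["tool_pos"]-[0,0,.072]]))
```

```text
[ 0.54777527 -0.20627642  0.20593416] 149.729192269004 -0.00010782737068276136
[[261.88469689 248.86058638]]
```

View pics/g1.png

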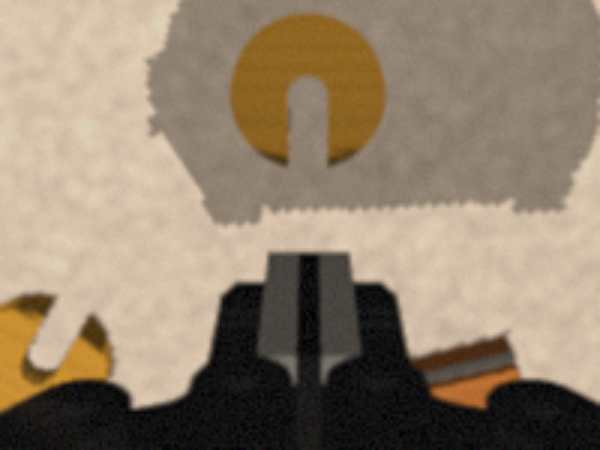

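The jaws shut above the weight. They stand further back at this opening, so I need to go lower, and the weight has not visibly moved.

Request:
arm_command(rows="0 0 0 0 0 0;0 0 0 0 0 0;0 0 0 0 0 0", jaw=0.7)

```text
t: 23.45
tool_pos: [0.5471, -0.206, 0.204]
tool_rot: [0.817, 3.019, -0.012]
contact_force: [-0.6, -0.2, 0.3]
opening: 0.0542
```

```bash
python3 wt.py wrist top|cut -c1-170
```

```text
wrist [ 0.5471 -0.206   0.204 ] psi 149.7287526586828
(array([ 0.5445, -0.2051]), 23.68433380126953, np.float64(1394.5555555555557), np.float64(-30.05775739272318)) d(psi) 0.21348994859403092 [-2.5238  0.8199]
(array([ 0.4646, -0.3341]), 25.310338338216145, np.float64(1551.5555555555557), np.float64(98.71242852125881)) d(psi) -51.01632413742398 [ -82.5088 -128.0958]
(array([ 0.4391, -0.1934]), 23.51268768310547, np.float64(1396.0), np.float64(66.21640278387483)) d(psi) -83.51234987480797 [-107.9489   12.5715]
top [ 0.5472 -0.206   0.2042] psi 149.72731363303436
(array([ 0.6578, -0.2117]), 20.19147745768229, np.float64(846.8888888888889), np.float64(112.08487693317988)) d(psi) -37.64243669985447 [110.6703  -5.6502]
(array([ 0.5435, -0.2043]), 23.804189046223957, np.float64(1363.111111111111), np.float64(-28.15429915568943)) d(psi) 2.1183872112762003 [-3.6468  1.679 ]
(array([ 0.4628, -0.3351]), 26.947812398274742, np.float64(1152.0), np.float64(130.60451408216636)) d(psi) -19.122799550867995 [ -84.3321 -129.0777]
```

Request:
arm_command(rows="-3 1 -60 0 0 0;-3 1 -105 0 0 0;-3 1 -125 0 0 0;-3 1 -133 0 0 0;-3 1 -133 0 0 0;-3 1 -133 0 0 0")

```text
t: 24.3
tool_pos: [0.5456, -0.2057, 0.0736]
tool_rot: [0.816, 3.015, -0.013]
contact_force: [0.2, -0.5, 0.3]
opening: 0.0599
```

Request:
arm_command(rows="0 0 0 0 0 0;0 0 0 0 0 0;0 0 0 0 0 0;0 0 0 0 0 0;0 0 0 0 0 0", jaw=0.3)

```text
t: 24.92
tool_pos: [0.5466, -0.2062, 0.0754]
tool_rot: [0.815, 3.012, -0.014]
contact_force: [-0.6, 1.1, 5.0]
opening: 0.0423
```

Request:
arm_command(rows="0 0 0 0 0 0;0 0 0 0 0 0;0 0 30 0 0 0;0 0 70 0 0 0;0 0 130 0 0 0;0 0 130 0 0 0;0 0 130 0 0 0")

```text
t: 25.8
tool_pos: [0.5461, -0.206, 0.2045]
tool_rot: [0.815, 3.013, -0.014]
contact_force: [0.0, 0.5, -1.8]
opening: 0.0423
```

Run:
```python
from meas import *
w=cam("wrist"); o=w["o"]; print(o["tool_pos"],psi(o),o["opening"],delta(o,.47,.038,.25,180)); cv2.imwrite("pics/g2.png",cv2.resize(w["f"][150:300,160:360],(600,450)))
```

```text
[ 0.54613797 -0.20601091  0.20452093] 149.73135032285197 0.042294091935061784 (array([-76.1, 244. ,  45.5]), array([ 0.5,  1.1, 30.3]))
```

View pics/g2.png

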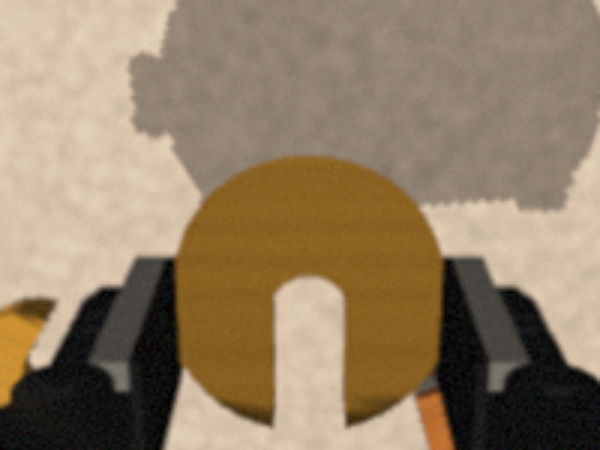

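```bash
cat > held.py <<'E'
from meas import *
import sys
np.set_printoptions(precision=4,suppress=True)
def held(w,zoff=.0652):
    o=w["o"]; s=8000; R3=Ro.from_rotvec(o["tool_rot"]).as_matrix(); q=dict(w)
    # camera in tool frame: X_cam = R X + t ; X = R3 Xt + p
    q["R"]=w["R"]@R3; q["t"]=w["R"]@o["tool_pos"]+w["t"]
    R=rect(q,-.035,.035,-.03,.03,zoff,s); h=cv2.cvtColor(R,cv2.COLOR_BGR2HSV)  # rows: +x up, cols +y left (tool)
    g=(h[...,0]>8)&(h[...,0]<32)&(h[...,1]>105)&(h[...,2]>60)
    m=max(blobs(g,20000,10**6),key=lambda t:t[1][4])[0]
    cc=max(cv2.findContours(m.astype(np.uint8),0,1)[0],key=len); C,r=cv2.minEnclosingCircle(cc)
    cv2.imwrite("pics/held.png",R)
    v,u=np.nonzero(~m); d=np.c_[u,v]-np.array(C); rr=np.hypot(*d.T)/s*1e3; k=(rr>9)&(rr<18); e=np.exp(1j*np.arctan2(d[k,1],d[k,0])).mean()
    return np.array([.035-C[1]/s,.03-C[0]/s]),r/s*1e3,np.degrees(np.arctan2(-e.real,-e.imag))
if __name__=="__main__":
    w=cam("wrist"); o=w["o"]; print("tool",o["tool_pos"],psi(o),o["opening"])
    c,r,a=held(w); print("in tool: centre mm",c*1e3,"r",r,"slot deg in tool xy",a)
    # world goal: place weight centre offset `back` mm behind the rod for final psi
    ps=float(sys.argv[1]); back=float(sys.argv[2])/1e3; z=float(sys.argv[3])
    p=np.radians(ps); M=np.array([[np.cos(p),np.sin(p)],[np.sin(p),-np.cos(p)]])
    sd=M@np.array([np.sign(np.cos(np.radians(a))),0]); tgt=np.array([.531,.0383])-sd*back-M@c
    print("slot world",sd,"TCP target",tgt,"delta",delta(o,tgt[0],tgt[1],z,ps))
E
python3 held.py 180 70 .26; python3 held.py 90 70 .26
```

```text
tool [ 0.5456 -0.2057  0.2032] 149.73600285227255 0.04228588977340313
in tool: centre mm [3.9552 1.1226] r 24.70761489868164 slot deg in tool xy -177.4019536586963
slot world [ 1. -0.] TCP target [0.465  0.0372] delta (array([-80.7, 242.9,  56.8]), array([ 0.5,  1. , 30.3]))
tool [ 0.5454 -0.2056  0.2027] 149.73334614669852 0.04223951377678072
in tool: centre mm [3.8418 1.409 ] r 24.90446662902832 slot deg in tool xy -175.92847536590781
slot world [-0. -1.] TCP target [0.5296 0.1045] delta (array([-15.8, 310.1,  57.3]), array([  1. ,   0.4, -59.7]))
```

Request:
arm_command(rows="-15 310 57 1 0.4 -59.7;-15 310 57 1 0.4 -59.7;-15 310 57 1 0.4 -59.7;-15 310 57 1 0.4 -59.7;-15 310 57 1 0.4 -59.7;-15 310 57 1 0.4 -59.7;-15 310 57 1 0.4 -59.7;-15 310 57 1 0.4 -59.7;-15 310 57 1 0.4 -59.7")

```text
t: 27.08
tool_pos: [0.5303, 0.1033, 0.2587]
tool_rot: [-2.221, -2.22, 0.003]
contact_force: [0.1, -0.6, -1.1]
opening: 0.0419
```

```bash
python3 held.py 90 70 .1395
```

```text
tool [0.5303 0.1033 0.2587] 89.99598527914017 0.04186523256184828
in tool: centre mm [4.7172 0.0171] r 24.37314796447754 slot deg in tool xy 179.2355277340979
slot world [-0. -1.] TCP target [0.531  0.1036] delta (array([   0.7,    0.3, -119.2]), array([ 0. , -0.1,  0. ]))
```

Request:
arm_command(rows="0.5 0 -50 0 0 0;0.5 0 -95 0 0 0;0.5 0 -118 0 0 0;0.5 0 -118 0 0 0;0.5 0 -118 0 0 0")

```text
t: 27.75
tool_pos: [0.5318, 0.1029, 0.1423]
tool_rot: [2.222, 2.22, -0.0]
contact_force: [-0.2, 0.1, -1.3]
opening: 0.0424
```

Run:
```python
from meas import *
w=cam("wrist"); o=w["o"]; print(o["tool_pos"],o["tool_rot"],o["opening"],o["contact_force"]); cv2.imwrite("pics/g3.png",cv2.resize(w["f"][100:300,130:390],(650,500)))
```

```text
[0.53183045 0.10294426 0.14228927] [ 2.22221197e+00  2.22023410e+00 -2.18701709e-04] 0.042420440706826705 [-0.16928409  0.10248761 -1.33666748]
```

View pics/g3.png

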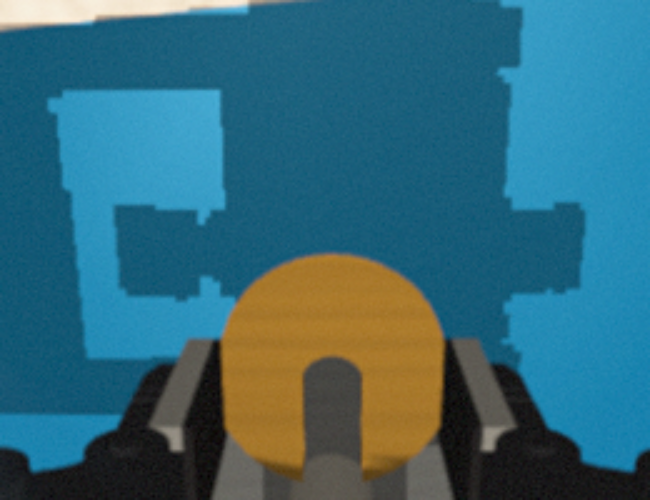

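The slot lines up with the rod (both at crop x ≈ 332). I slide it in.

Request:
arm_command(rows="-0.5 -15 0 0 0 0;-0.5 -30 0 0 0 0;-0.5 -42 0 0 0 0;-0.5 -54 0 0 0 0;-0.5 -62 0 0 0 0;-0.5 -68 0 0 0 0;-0.5 -69 0 0 0 0;-0.5 -69 0 0 0 0")

```text
t: 28.8
tool_pos: [0.5316, 0.0342, 0.1427]
tool_rot: [2.221, 2.22, 0.001]
contact_force: [-0.5, -0.4, -1.1]
opening: 0.0425
```

Request:
arm_command(rows="0 0 -3 0 0 0;0 0 -5 0 0 0;0 0 -6 0 0 0;0 0 -6 0 0 0")

```text
t: 29.3
tool_pos: [0.5315, 0.0343, 0.1366]
tool_rot: [2.222, 2.221, 0.001]
contact_force: [0.0, 0.5, -1.1]
opening: 0.042
```

Request:
arm_command(rows="0 0 -2 0 0 0;0 0 -2 0 0 0;0 0 -2 0 0 0")

```text
t: 29.68
tool_pos: [0.5318, 0.0344, 0.1354]
tool_rot: [2.221, 2.22, 0.002]
contact_force: [-3.1, 1.3, 4.8]
opening: 0.0421
```

Request:
arm_command(rows="0 0 0 0 0 0;0 0 0 0 0 0;0 0 0 0 0 0;0 0 0 0 0 0;0 0 25 0 0 0;0 0 60 0 0 0;0 0 110 0 0 0;0 0 110 0 0 0", jaw=0.7)

```text
t: 30.68
tool_pos: [0.5343, 0.0342, 0.2509]
tool_rot: [2.216, 2.215, 0.012]
contact_force: [1.0, -0.9, -0.6]
opening: 0.0597
```

```bash
cat > pile.py <<'E'
from meas import *
import sys
z=float(sys.argv[1])
for n in ("top","scene"):
    c=cam(n); R=rect(c,.48,.58,-.012,.088,z,4000); h=cv2.cvtColor(R,cv2.COLOR_BGR2HSV)
    g=(h[...,0]>8)&(h[...,0]<32)&(h[...,1]>90)&(h[...,2]>50)
    for m,s,ce in blobs(g,8000,10**6):
        cc=max(cv2.findContours(m.astype(np.uint8),0,1)[0],key=len); C,r=cv2.minEnclosingCircle(cc)
        print(n,"pile offset from rod mm",np.round([(.58-C[1]/4000-.531)*1e3,(.088-C[0]/4000-.0383)*1e3],1),r/4)
    cv2.imwrite(f"pics/pile_{n}.png",R)
E
python3 pile.py .07; python3 wt.py top|cut -c1-170
```

```text
scene pile offset from rod mm [2.6 4.5] 27.181501388549805
top [0.532  0.0344 0.2458] psi 89.97725923988047
(array([ 0.6575, -0.2118]), 20.23888397216797, np.float64(851.7777777777778), np.float64(153.73488654156824)) d(psi) 63.757627301687776 [ 125.4941 -246.2088]
(array([ 0.5798, -0.3274]), 23.741182963053387, np.float64(1357.4444444444443), np.float64(120.83749199315955)) d(psi) 30.860232753279078 [  47.765  -361.7598]
(array([ 0.463 , -0.3346]), 23.778958638509113, np.float64(1352.4444444444443), np.float64(99.9347952845837)) d(psi) 9.957536044703232 [ -68.9709 -369.0236]
(array([ 0.4372, -0.1926]), 23.20062764485677, np.float64(1277.111111111111), np.float64(66.96090231560177)) d(psi) -23.016356924278696 [ -94.7961 -227.0081]
```

Request:
arm_command(rows="-94 -227 -30 0 0 -21;-94 -227 -30 0 0 -21;-94 -227 -30 0 0 -21;-94 -227 -30 0 0 -21;-94 -227 -30 0 0 -21;-94 -227 -30 0 0 -21;-94 -227 -30 0 0 -21")

```text
t: 31.7
tool_pos: [0.4377, -0.1914, 0.2139]
tool_rot: [-2.587, -1.781, -0.0]
contact_force: [-0.4, -0.4, -0.0]
opening: 0.0597
```

```bash
python3 pile.py .07; python3 wt.py wrist top|cut -c1-170
```

```text
top pile offset from rod mm [-0.1  0.1] 24.77935028076172
scene pile offset from rod mm [3.7 3. ] 27.651533126831055
wrist [ 0.4379 -0.1914  0.2143] psi 69.11181937186545
(array([ 0.5798, -0.3259]), 26.1649653116862, np.float64(1613.7777777777778), np.float64(121.03473001618384)) d(psi) 51.92291064431839 [ 141.8908 -134.4414]
(array([ 0.4391, -0.1931]), 23.665608723958332, np.float64(1399.2222222222222), np.float64(68.99399901272744)) d(psi) -0.11782035913800826 [ 1.2439 -1.7121]
top [ 0.4379 -0.1916  0.2144] psi 69.10054880378675
(array([ 0.658 , -0.2117]), 20.248489379882812, np.float64(850.7777777777778), np.float64(83.81337220288634)) d(psi) 14.712823399099591 [220.123  -20.1071]
(array([ 0.5797, -0.3274]), 23.72784678141276, np.float64(1356.7777777777776), np.float64(120.69329492844896)) d(psi) 51.59274612466221 [ 141.8459 -135.7962]
(array([ 0.4371, -0.1927]), 23.415616353352863, np.float64(1321.0000000000002), np.float64(67.1536471312385)) d(psi) -1.9469016725482504 [-0.7453 -1.1349]
```

Request:
arm_command(rows="0.5 -1.5 -60 0 0 0;0.5 -1.5 -110 0 0 0;0.5 -1.5 -132 0 0 0;0.5 -1.5 -141 0 0 0;0.5 -1.5 -141 0 0 0;0.5 -1.5 -141 0 0 0")

```text
t: 32.65
tool_pos: [0.4394, -0.1937, 0.0751]
tool_rot: [2.585, 1.78, 0.002]
contact_force: [0.2, -0.7, 0.4]
opening: 0.0597
```

Request:
arm_command(rows="0 0 0 0 0 0;0 0 0 0 0 0;0 0 0 0 0 0;0 0 0 0 0 0;0 0 0 0 0 0;0 0 0 0 0 0", jaw=0.3)

```text
t: 33.4
tool_pos: [0.4403, -0.1943, 0.0768]
tool_rot: [2.584, 1.779, 0.004]
contact_force: [-2.5, 1.3, 6.9]
opening: 0.0417
```

Request:
arm_command(rows="0 0 30 0 0 0;0 0 70 0 0 0;0 0 130 0 0 0;0 0 170 0 0 0;0 0 170 0 0 0;0 0 170 0 0 0")

```text
t: 34.15
tool_pos: [0.4398, -0.194, 0.2457]
tool_rot: [2.585, 1.78, 0.003]
contact_force: [-0.2, -0.1, -1.1]
opening: 0.0418
```

```bash
python3 held.py 90 70 .26
```

```text
tool [ 0.4398 -0.194   0.2457] 69.09924394090753 0.04184728891519745
in tool: centre mm [ 2.4684 -0.3216] r 24.05636215209961 slot deg in tool xy 2.139849580245022
slot world [0. 1.] TCP target [ 0.5313 -0.0342] delta (array([ 91.6, 159.8,  14.3]), array([ 0.1,  0.2, 20.9]))
```

Request:
arm_command(rows="91.5 160 14 0.1 0.2 20.9;91.5 160 14 0.1 0.2 20.9;91.5 160 14 0.1 0.2 20.9;91.5 160 14 0.1 0.2 20.9;91.5 160 14 0.1 0.2 20.9;91.5 160 14 0.1 0.2 20.9")

```text
t: 34.95
tool_pos: [0.5301, -0.0347, 0.2575]
tool_rot: [-2.221, -2.217, 0.003]
contact_force: [0.1, -0.2, -1.7]
opening: 0.0417
```

Request:
arm_command(rows="0 0 -50 0 0 0;0 0 -90 0 0 0;0 0 -107 0 0 0;0 0 -107 0 0 0;0 0 -107 0 0 0")

```text
t: 35.58
tool_pos: [0.5313, -0.0353, 0.1525]
tool_rot: [-2.223, -2.218, 0.0]
contact_force: [-1.0, 0.2, -1.6]
opening: 0.0416
```

```bash
python3 held.py 90 0 .1525
```

```text
tool [ 0.5313 -0.0353  0.1525] 89.86850409875423 0.04157520793176679
in tool: centre mm [ 2.4055 -0.1253] r 24.01254653930664 slot deg in tool xy 1.8890929225957376
slot world [0. 1.] TCP target [0.5311 0.0359] delta (array([-0.2, 71.2, -0. ]), array([-0. , -0. ,  0.1]))
```

Request:
arm_command(rows="-0.2 15 0 0 0 0;-0.2 30 0 0 0 0;-0.2 42 0 0 0 0;-0.2 54 0 0 0 0;-0.2 63 0 0 0 0;-0.2 69 0 0 0 0;-0.2 71 0 0 0 0;-0.2 71 0 0 0 0")

```text
t: 36.62
tool_pos: [0.5313, 0.0357, 0.1528]
tool_rot: [-2.224, -2.219, -0.0]
contact_force: [-0.3, -0.3, -0.6]
opening: 0.0417
```

Request:
arm_command(rows="0 0 -3 0 0 0;0 0 -5 0 0 0;0 0 -6 0 0 0;0 0 -6 0 0 0")

```text
t: 37.12
tool_pos: [0.5314, 0.0356, 0.1469]
tool_rot: [-2.224, -2.219, -0.0]
contact_force: [-1.2, 0.5, 0.8]
opening: 0.0418
```

Request:
arm_command(rows="0 0 -1 0 0 0;0 0 -1 0 0 0;0 0 -1 0 0 0;0 0 -1 0 0 0;0 0 25 0 0 0;0 0 60 0 0 0;0 0 110 0 0 0;0 0 110 0 0 0", jaw=0.7)

```text
t: 38.12
tool_pos: [0.5338, 0.0355, 0.2627]
tool_rot: [2.218, 2.214, 0.011]
contact_force: [-0.7, 0.1, 0.1]
opening: 0.0602
```

Request:
arm_command(rows="48 -363 -40 0 0 28;48 -363 -40 0 0 28;48 -363 -40 0 0 28;48 -363 -40 0 0 28;48 -363 -40 0 0 28;48 -363 -40 0 0 28;48 -363 -40 0 0 28;48 -363 -40 0 0 28;48 -363 -40 0 0 28")

```text
t: 39.25
tool_pos: [0.5818, -0.3261, 0.2224]
tool_rot: [1.616, 2.688, 0.014]
contact_force: [0.1, 0.0, -0.0]
opening: 0.0597
```

```bash
python3 pile.py .08; python3 wt.py wrist top|cut -c1-170
```

```text
top pile offset from rod mm [-0.8 -0.8] 25.642366409301758
scene pile offset from rod mm [6.4 4.9] 32.72162628173828
wrist [ 0.582  -0.3261  0.2229] psi 117.97502081112474
(array([ 0.6623, -0.2085]), 21.150946299235027, np.float64(908.6666666666666), np.float64(-170.2608268210454)) d(psi) 71.76415236782985 [ 80.3531 117.5676]
(array([ 0.5806, -0.3281]), 23.621920267740887, np.float64(1400.0), np.float64(119.24918286678404)) d(psi) 1.2741620556593034 [-1.4178 -1.9992]
(array([ 0.465 , -0.3354]), 24.40028127034505, np.float64(1503.888888888889), np.float64(97.2627166562268)) d(psi) -20.712304154897936 [-117.0135   -9.3629]
top [ 0.582  -0.3262  0.223 ] psi 117.9712273590986
(array([ 0.658 , -0.2117]), 20.248489379882812, np.float64(853.0), np.float64(81.22713438342983)) d(psi) -36.74409297566878 [ 75.992  114.5599]
(array([ 0.5795, -0.3272]), 23.971407572428387, np.float64(1372.9999999999998), np.float64(120.06776005742246)) d(psi) 2.0965326983238555 [-2.4663 -0.9401]
(array([ 0.4631, -0.3347]), 23.80907440185547, np.float64(1353.6666666666667), np.float64(99.95817057742504)) d(psi) -18.01305678167357 [-118.9568   -8.4513]
```

Request:
arm_command(rows="-2 -1.7 -60 0 0 1.5;-2 -1.7 -115 0 0 1.5;-2 -1.7 -140 0 0 1.5;-2 -1.7 -149 0 0 1.5;-2 -1.7 -149 0 0 1.5;-2 -1.7 -149 0 0 1.5")

```text
t: 40.2
tool_pos: [0.5812, -0.3288, 0.0764]
tool_rot: [1.578, 2.705, 0.013]
contact_force: [-0.0, -0.3, 1.2]
opening: 0.0596
```

Request:
arm_command(rows="0 0 0 0 0 0;0 0 0 0 0 0;0 0 0 0 0 0;0 0 0 0 0 0;0 0 0 0 0 0;0 0 0 0 0 0", jaw=0.3)

```text
t: 40.95
tool_pos: [0.5821, -0.3295, 0.0786]
tool_rot: [1.577, 2.703, 0.012]
contact_force: [-0.9, 1.4, 6.1]
opening: 0.041
```

Request:
arm_command(rows="0 0 30 0 0 0;0 0 70 0 0 0;0 0 130 0 0 0;0 0 180 0 0 0;0 0 190 0 0 0;0 0 190 0 0 0")

```text
t: 41.7
tool_pos: [0.582, -0.3295, 0.2685]
tool_rot: [1.577, 2.702, 0.012]
contact_force: [0.5, 0.7, -1.6]
opening: 0.0406
```

```bash
python3 held.py 180 70 .265
```

```text
tool [ 0.582  -0.3295  0.2685] 119.46952075278166 0.040579919327607884
in tool: centre mm [4.6197 0.3475] r 23.572399139404297 slot deg in tool xy 0.2042905118433145
slot world [-1.  0.] TCP target [0.6056 0.038 ] delta (array([ 23.6, 367.4,  -3.5]), array([-0.5,  0.8, 60.5]))
```

Request:
arm_command(rows="24 367 0 -0.5 0.8 60.5;24 367 0 -0.5 0.8 60.5;24 367 0 -0.5 0.8 60.5;24 367 0 -0.5 0.8 60.5;24 367 0 -0.5 0.8 60.5;24 367 0 -0.5 0.8 60.5;24 367 0 -0.5 0.8 60.5;24 367 0 -0.5 0.8 60.5;24 367 0 -0.5 0.8 60.5")

```text
t: 42.88
tool_pos: [0.6051, 0.0366, 0.2652]
tool_rot: [-0.004, -3.136, 0.003]
contact_force: [-0.6, -0.3, -1.1]
opening: 0.0406
```

Request:
arm_command(rows="0 0 -50 0 0 0;0 0 -90 0 0 0;0 0 -104 0 0 0;0 0 -104 0 0 0;0 0 -104 0 0 0")

```text
t: 43.5
tool_pos: [0.6065, 0.0362, 0.1635]
tool_rot: [-0.005, -3.14, 0.004]
contact_force: [-0.1, -0.1, -0.6]
opening: 0.0407
```

```bash
python3 held.py 180 0 .1643
```

```text
tool [0.6065 0.0362 0.1635] 179.8172168011411 0.04066125413830221
in tool: centre mm [4.1419 0.6631] r 23.54812240600586 slot deg in tool xy -0.1720639484599933
slot world [-1.  0.] TCP target [0.5351 0.0376] delta (array([-71.3,   1.4,   0.8]), array([ 0.1, -0.1,  0.2]))
```

Request:
arm_command(rows="-5 1.7 1 0 0 0;-20 1.7 1 0 0 0;-35 1.7 1 0 0 0;-47 1.7 1 0 0 0;-58 1.7 1 0 0 0;-66 1.7 1 0 0 0;-71 1.7 1 0 0 0;-71 1.7 1 0 0 0;-71 1.7 1 0 0 0")

```text
t: 44.68
tool_pos: [0.5358, 0.038, 0.1649]
tool_rot: [-0.005, -3.141, 0.004]
contact_force: [-0.2, -0.0, -1.5]
opening: 0.0401
```

Request:
arm_command(rows="0 0 -2 0 0 0;0 0 -4 0 0 0;0 0 -5 0 0 0;0 0 -5 0 0 0")

```text
t: 45.18
tool_pos: [0.5358, 0.038, 0.1597]
tool_rot: [-0.005, -3.141, 0.004]
contact_force: [0.6, 0.3, -1.1]
opening: 0.0406
```

Request:
arm_command(rows="0 0 -1.5 0 0 0;0 0 -1.5 0 0 0;0 0 -1.5 0 0 0")

```text
t: 45.55
tool_pos: [0.536, 0.038, 0.1587]
tool_rot: [-0.005, -3.141, 0.004]
contact_force: [-1.2, -0.1, 4.1]
opening: 0.041
```

Request:
arm_command(rows="0 0 0 0 0 0;0 0 0 0 0 0;0 0 0 0 0 0;0 0 0 0 0 0;0 0 25 0 0 0;0 0 60 0 0 0;0 0 105 0 0 0;0 0 105 0 0 0", jaw=0.7)

```text
t: 46.55
tool_pos: [0.5381, 0.0379, 0.2689]
tool_rot: [0.005, 3.133, -0.005]
contact_force: [-0.0, -0.0, -0.1]
opening: 0.0599
```

Request:
arm_command(rows="-72 -373 -45 0 0 -81;-72 -373 -45 0 0 -81;-72 -373 -45 0 0 -81;-72 -373 -45 0 0 -81;-72 -373 -45 0 0 -81;-72 -373 -45 0 0 -81;-72 -373 -45 0 0 -81;-72 -373 -45 0 0 -81;-72 -373 -45 0 0 -81;-72 -373 -45 0 0 -81")

```text
t: 47.8
tool_pos: [0.466, -0.3347, 0.2231]
tool_rot: [2.039, 2.385, -0.013]
contact_force: [-0.7, 0.3, 0.5]
opening: 0.0599
```

```bash
python3 pile.py .09; python3 wt.py wrist top|cut -c1-170
python3 - <<'E'
import cv2,numpy as np
a=cv2.imread("pics/ww.png"); p=[cv2.imread(f"pics/pile_{n}.png") for n in("top","scene")]
cv2.imwrite("pics/v14.png",np.hstack(p))
E
```

```text
top pile offset from rod mm [ 0.6 -0.2] 26.482210159301758
scene pile offset from rod mm [12.5  8.2] 34.22081756591797
wrist [ 0.4661 -0.3347  0.2236] psi 98.90907018032021
(array([ 0.6652, -0.2088]), 20.666356404622395, np.float64(754.5555555555555), np.float64(80.85169229269934)) d(psi) -18.057377887620873 [199.0408 125.8921]
(array([ 0.4638, -0.3356]), 23.668174743652344, np.float64(1402.4444444444443), np.float64(98.26723101858565)) d(psi) -0.6418391617345662 [-2.3004 -0.8606]
top [ 0.4662 -0.3347  0.2237] psi 98.89785532379354
(array([ 0.6572, -0.2118]), 20.353888193766274, np.float64(856.6666666666666), np.float64(163.13174619956652)) d(psi) 64.23389087577299 [191.0131 122.9252]
(array([ 0.4629, -0.3346]), 24.104868570963543, np.float64(1352.5555555555557), np.float64(99.65741147538677)) d(psi) 0.7595561515932303 [-3.2889  0.1787]
```

View pics/v14.png

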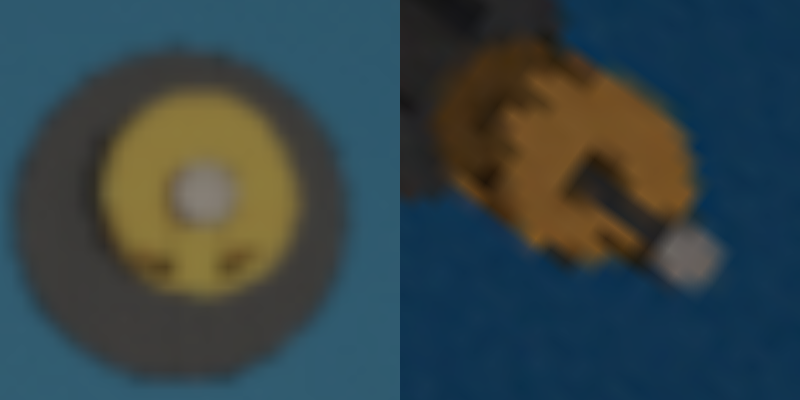

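Three weights are piled neatly and centred on the rod, and the top slot points toward −x. I pick up the last one.

Request:
arm_command(rows="-2.7 -0.4 -60 0 0 0;-2.7 -0.4 -115 0 0 0;-2.7 -0.4 -140 0 0 0;-2.7 -0.4 -152 0 0 0;-2.7 -0.4 -152 0 0 0;-2.7 -0.4 -152 0 0 0")

```text
t: 48.75
tool_pos: [0.4645, -0.336, 0.0737]
tool_rot: [2.037, 2.381, -0.013]
contact_force: [0.4, 0.2, 0.1]
opening: 0.0597
```

Request:
arm_command(rows="0 0 0 0 0 0;0 0 0 0 0 0;0 0 0 0 0 0;0 0 0 0 0 0;0 0 0 0 0 0;0 0 0 0 0 0", jaw=0.3)

```text
t: 49.5
tool_pos: [0.4655, -0.3369, 0.0756]
tool_rot: [2.035, 2.379, -0.013]
contact_force: [-1.3, 0.8, 6.0]
opening: 0.0421
```

Request:
arm_command(rows="0 0 30 0 0 0;0 0 70 0 0 0;0 0 130 0 0 0;0 0 180 0 0 0;0 0 195 0 0 0;0 0 195 0 0 0")

```text
t: 50.25
tool_pos: [0.4656, -0.337, 0.271]
tool_rot: [2.034, 2.378, -0.013]
contact_force: [-0.3, -0.2, -1.4]
opening: 0.0421
```

```bash
python3 held.py 0 70 .27
```

```text
tool [ 0.4656 -0.337   0.271 ] 98.90506307106472 0.042064291702107896
in tool: centre mm [3.2539 0.1626] r 24.061899185180664 slot deg in tool xy 0.398715029106487
slot world [1. 0.] TCP target [0.4577 0.0385] delta (array([ -7.9, 375.5,  -1. ]), array([  0.8,  -0.5, -98.9]))
```

Request:
arm_command(rows="-8 375 0 0.8 -0.5 -98.9;-8 375 0 0.8 -0.5 -98.9;-8 375 0 0.8 -0.5 -98.9;-8 375 0 0.8 -0.5 -98.9;-8 375 0 0.8 -0.5 -98.9;-8 375 0 0.8 -0.5 -98.9;-8 375 0 0.8 -0.5 -98.9;-8 375 0 0.8 -0.5 -98.9;-8 375 0 0.8 -0.5 -98.9;-8 375 0 0.8 -0.5 -98.9;-8 375 0 0.8 -0.5 -98.9;-8 375 0 0.8 -0.5 -98.9")

```text
t: 51.8
tool_pos: [0.4564, 0.0385, 0.2673]
tool_rot: [-3.139, -0.003, 0.001]
contact_force: [-0.6, -0.6, -0.4]
opening: 0.0423
```

Request:
arm_command(rows="0 0 -50 0 0 0;0 0 -85 0 0 0;0 0 -99 0 0 0;0 0 -99 0 0 0;0 0 -99 0 0 0")

```text
t: 52.42
tool_pos: [0.4575, 0.0384, 0.17]
tool_rot: [-3.139, -0.003, -0.003]
contact_force: [0.0, -0.6, -0.5]
opening: 0.0421
```

```bash
python3 held.py 0 0 .1706
```

```text
tool [0.4575 0.0384 0.17  ] 0.11143637153262803 0.042127066339477215
in tool: centre mm [ 2.676  -0.6197] r 24.180904388427734 slot deg in tool xy 0.951322228681214
slot world [1. 0.] TCP target [0.5283 0.0377] delta (array([70.8, -0.7,  0.6]), array([-0.1,  0.1, -0.1]))
```

Request:
arm_command(rows="5 -0.2 0.7 0 0 0;20 -0.2 0.7 0 0 0;35 -0.2 0.7 0 0 0;47 -0.2 0.7 0 0 0;58 -0.2 0.7 0 0 0;66 -0.2 0.7 0 0 0;70.5 -0.2 0.7 0 0 0;70.5 -0.2 0.7 0 0 0;70.5 -0.2 0.7 0 0 0")

```text
t: 53.6
tool_pos: [0.5278, 0.0383, 0.1707]
tool_rot: [-3.139, -0.003, -0.003]
contact_force: [0.4, 0.2, -1.0]
opening: 0.0421
```

Request:
arm_command(rows="0 0 -2 0 0 0;0 0 -4 0 0 0;0 0 -5 0 0 0;0 0 -5 0 0 0")

```text
t: 54.1
tool_pos: [0.5278, 0.0382, 0.1658]
tool_rot: [-3.139, -0.003, -0.003]
contact_force: [-0.1, 0.4, -0.5]
opening: 0.0421
```

Bottom is at about 0.090. I release, rise, and retreat to where the cameras see both the pile and the tub.

Request:
arm_command(rows="0 0 -1 0 0 0;0 0 -1 0 0 0;0 0 -1 0 0 0")

```text
t: 54.48
tool_pos: [0.528, 0.0382, 0.1656]
tool_rot: [-3.139, -0.003, -0.004]
contact_force: [-3.1, 0.2, 5.5]
opening: 0.0424
```

Request:
arm_command(rows="0 0 0 0 0 0;0 0 0 0 0 0;0 0 0 0 0 0;0 0 0 0 0 0;0 0 25 0 0 0;0 0 60 0 0 0;0 0 105 0 0 0;0 0 125 0 0 0", jaw=0.7)

```text
t: 55.48
tool_pos: [0.5289, 0.0382, 0.2937]
tool_rot: [-3.139, -0.003, -0.011]
contact_force: [-0.0, -0.3, -0.1]
opening: 0.0599
```

Request:
arm_command(rows="-80 -260 20 0 0 0;-80 -260 20 0 0 0;-80 -260 20 0 0 0;-80 -260 20 0 0 0;-80 -260 20 0 0 0;-80 -260 20 0 0 0;-80 -260 20 0 0 0")

```text
t: 56.35
tool_pos: [0.4489, -0.2211, 0.3128]
tool_rot: [-3.138, -0.004, -0.009]
contact_force: [-0.2, -0.3, -0.2]
opening: 0.0599
```

```bash
python3 pile.py .1
python3 - <<'E'
from meas import *
c=cam("top"); s=cam("scene")
p=[cv2.resize(cv2.imread(f"pics/pile_{n}.png"),(290,290)) for n in("top","scene")]
A=cv2.resize(c["f"][130:250,130:430],(725,290)); B=cv2.resize(s["f"][110:270,120:370],(453,290)); 
r1=np.hstack([A,np.zeros((290,75,3),np.uint8)]); r2=np.hstack([cv2.resize(p[0],(200,290))*0+cv2.resize(rect(c,.45,.58,.25,.385,.03,1600),(200,290)),p[1],B])[:, :800]
cv2.imwrite("pics/v15.png",np.vstack([r1,r2])); print(monitor.get_obs()["t"])
E
```

```text
top pile offset from rod mm [-0.4  1.3] 26.822509765625
scene pile offset from rod mm [10.2 14.2] 39.09821701049805
56.55
```

View pics/v15.png

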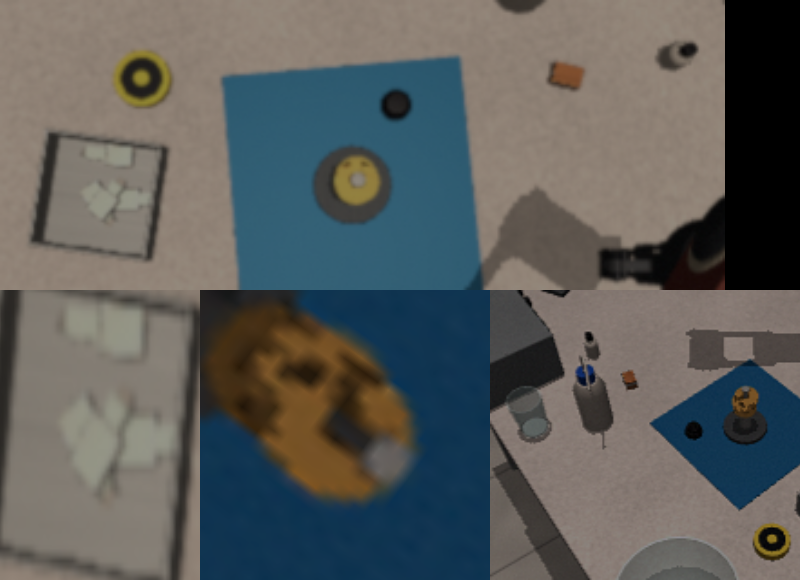

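```bash
python3 -c "
from station import monitor,workorder
o=monitor.get_obs();print(o['t'],o['contact_force']);print(workorder.finish_job())"
```

```text
56.55 [ 0.83137598 -0.47466625 -0.27199917]
the job is handed in; nothing more can be done
None
```

The job is handed in, at about 57 s of the 210 s allowed. I moved all four broken pieces from the mat into the tub, then slid all four weights onto the hanger. Their slots point, from the bottom up, toward −y, +y, −x and +x.

**Final checks**
- **Tub and mat:** in the last views the mat is clear. The pieces lie inside the tub, three of them overlapping.
- **Pile:** from above it sits about 1.5 mm off the rod. The scene camera gave larger offsets (10–14 mm). I put that down to its slanted view catching the sides of the discs and did not follow it up. Flatness was judged only from the pictures; I did not measure the tilt.
- **Other things:** the cap, block, tape and bottles look to be where they were, and the gripper is clear of everything. The screwdriver was not in the last picture, but the arm never went near it.

**What went wrong on the way:** the first try at a weight shut the jaws just above it. It had moved a millimetre at most, and I re-gripped it lower without trouble. The third weight was gripped a little shallow but seated normally.

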